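# Rock a stuck setting die out of its gummed-up holder

### The arm

A 6-joint arm with a two-finger parallel gripper is mounted at the origin on a cart in front of the work surface, level with it; the furniture and walls round the work are solid. World frame = base frame: x ahead of the robot, y to its left, z up, the work surface at z = 0. Lengths are in m, angles in degrees, forces in N, time in s.
With the tool pointing down it reaches from about 0.275 to 1 m from the base axis. Payload 8.4 kg.
Tool frame: the origin (TCP) lies midway between the tips of the shut fingers; the grasp point (between the pads) lies r.pinch_z behind it (r.pinch_z is the distance from the TCP to the grasp point, in m); z points along the fingers, y is the direction in which the jaws open and shut (so a half turn about z gives the same grasp; the last joint's range is limited). The gripper opens to 85 mm and grips with 20 to 120 N. Pads are 22 mm wide; open, the fingers measure 114 mm over their backs; the gripper's body (76 mm by 85 mm) begins 54 mm behind the grasp point. The pads swing forward as they close: fully open they stand 13 mm farther back than shut.
Start: joints at [67.586, 20.225, 93.587, -0, 66.188, -0.138], TCP at [0.237, 0.578, 0.231] pointing down, gripper open.
Joint ranges: [-150.9, 150.9], [-52.94, 120.26], [3.33, 152.33], [-74.26, 254.26], [0, 154.13], [-172.89, 172.89]. Speed limits (degrees/s): [127.2, 127.2, 159.86, 180, 180, 180].

### API

Orientations are given as [roll, pitch, yaw] about the fixed x, y, z axes, in that order (R = Rz(yaw) Ry(pitch) Rx(roll)).
In Python, from bench import r gives the robot as it stands. The module is installed in compiled form; this text tells all that it offers.
- The arm moves only by the shell command python3 -m pendant 'ROWS' [FORCE]. ROWS is JSON, a list of rows, each a list of 7 numbers: the gripper's target within -1 to 1 (shut at 1, half-way at 0, fully open at -1), then the shift along the tool's x, y, z in m, then the turn, a rotation vector about the tool's x, y, z in degrees. A call has 1 to 10 rows; each row is the pose to reach, as a shift and turn from the pose commanded when the call began, along the tool's axes at that moment; what a row does not reach only later rows make up. A row lasts 1/10 s, in which the tool goes at most 50 mm and 8.59 degrees, less where a joint would pass 70% of its speed; a pose out of reach is approached as far as the arm can. A call with a gripper value outside its range is refused whole. The fingers move at their own pace and stop on an object; FORCE is the grip in N (left out, the last holds). Time passes only in rows, so rows that repeat a pose let the fingers close. It gives the time, the measured TCP pose, the force and the opening at its end, in the units of the state.
- r.read_state(): the state, without advancing time (a new reading comes with each control period).
- r.read_camera(name): name is "side" or "top"; returns a dict with "frame" (480x640x3 uint8, red, green, blue), "z_map" (480x640 float32, m along the optical axis (not along the pixel's ray), 0 where there is no reading), "K" (3x3 intrinsics, pixels), "rvec" (rotation vector, rad) and "tvec" (3), from world to camera coordinates, as OpenCV has them. Camera axes: x right, y down, z forward; pixel columns grow to the right and rows downward; lengths in m; the calibration is good to about 2 mm. A picture is of the moment at which its call begins.
- r.finish_job(): hands the job in, once; it reports no verdict.
The state is a dict: "clock": time; "joint_positions": joint angles; "dq": joint speeds; "joint_torque": joint torques, N m; "tool_pos": TCP position; "tool_rot": TCP orientation; "ft_force": force on the tool from outside, world axes, zero at the start; "moment": the same for the moment, N m; "width": finger opening in m.
Only numpy, scipy, OpenCV 4.12 (cv2) and the standard library are available. Lean on these libraries where they do the work, as an engineer would, in place of code of your own. Each camera call takes 0.05 s, during which the arm holds its last target.

### The job

The setting die is stuck in the bench holder: old cement has left the holder's two jaws closed over its foot. Take the die by its wooden grip and rock it from side to side, towards one jaw and then the other, until both jaws have given way, without the gripper pushing on the holder itself; then draw it out and stand it upright in the tray that is empty. Leave the heel block in its tray and the loose spool and wax cake where they are.

Things in the scene. Friction and masses are not known exactly. Their poses are not given: they have to be found in the camera images.
- holder: Grey steel bench holder, fixed, yaw within 0.6 rad: plate 122 (x) x 76 (y) x 6 mm, two side walls along its x axis, two sliding jaws between them that close along x. Origin: centre of its underside on the bench, z up. The die's foot stands on the plate, 6 mm above the bench, in a pocket 32 x 29 mm, 6 mm deep. Highest part: the jaws' tops, 46 mm above the bench.
- jaw_neg (a joint): slide of the jaw on the holder's -x side, in m: about 0 closed, 0.005 at its outer stop. Very stiff (about 14 N to shift), no spring: it stays where it is pushed. Leaning the die's stem against its lip pushes it out; full travel takes a lean of about 0.15 rad.
- jaw_pos (a joint): slide of the jaw on the holder's +x side, in m, about 0 closed, 0.005 at its outer stop; stiff in the same way. The die comes out only when the two jaws together have opened by more than about 6 mm, so one alone is not enough.
- jaw_neg_lip (a point): top inner edge of the -x jaw's lip, 46 mm above the bench. The lip is 12 mm thick (34 to 46 mm above the bench) and reaches over the die's foot. With both jaws closed the lips stand 23 mm apart, either side of the stem.
- jaw_pos_lip (a point): the same point of the +x jaw's lip
- die: Setting die, 137 mm tall, about 0.22 kg: steel foot 29 (x) x 26 (y) x 22 mm with flat shoulders, 22 mm square stem, brass collar 26 mm square at 70 to 75 mm, wooden grip 24 mm square at 75 to 135 mm. Origin: centre of the foot's flat underside, z up the die. It starts in the holder, axes along the holder's, can rise 6 mm before the lips stop it, and stands by itself.
- die_grip (a point): point on the die's axis inside the wooden grip, 108 mm above its underside
- tray_1: one of two alike low trays of light wood, fixed, 84 x 84 mm outside, 22 mm high, walls and floor 5 mm thick; origin: centre of its underside on the bench. One tray holds the heel block, the other is empty; which one is nearer to the robot varies.
- tray_2: the other tray, alike in all sizes
- heel_block: black and tan shoe heel block, 62 x 66 x 24 mm, lying in one of the trays; origin: centre of its underside
- spool: spool of cream thread with grey ends, 44 mm wide, 60 mm tall, standing on the bench; leave alone; origin: centre of its underside
- wax_cake: round dark cake of wax, about 50 mm wide, 18 mm thick, lying on the bench; leave alone; origin: centre of its underside
Not all that is in view belongs to the job. Several things have the shape of the die; the one meant has the colours described above.

How it is judged:
By the outcome, as a careful person would: the job done as asked, in the order asked, and still so for the second after the job is handed in, with the robot touching nothing.
It also fails if it takes over 51 s, if anything falls off the work surface, if the arm or the gripper's body presses on something with over 40 N, if the wrist force passes 120 N, or if a joint passes its speed limit or range.

## Working session

There is one attempt and no reset: what is moved stays moved. The work goes in short steps, Python scripts to look and compute and a shell command to move; the robot and the scene stay as the last step left them, time stands still between calls to the robot, and variables do not carry over. Pictures are saved under pics/ and viewed, and the job is handed in when it is done.

```bash
mkdir -p pics; python3 - <<'E'
from bench import r
import cv2,numpy as np
s=r.read_state();print(s, r.pinch_z)
for n in("top","side"):
    c=r.read_camera(n);cv2.imwrite(f"pics/{n}0.png",c["frame"][:,:,::-1]);np.savez(f"{n}0.npz",**c);R=cv2.Rodrigues(c["rvec"])[0];print(n,c["K"],-R.T@np.ravel(c["tvec"]),R)
E
```

```text
{'clock': 0.0, 'joint_positions': array([ 6.75868314e+01,  2.02636895e+01,  9.36290212e+01, -2.11935033e-03,
        6.61869142e+01, -1.37205100e-01]), 'dq': array([-0.01047976, -0.01356756,  0.04314051,  0.03075129,  0.0736476 ,
       -0.06415382]), 'joint_torque': array([-7.51951611e-04, -6.05238175e+01, -3.42074883e+01, -9.03895830e-05,
        9.32738709e-03, -3.56980280e-06]), 'tool_pos': array([0.23674563, 0.57791713, 0.23054897]), 'tool_rot': array([-1.79920371e+02,  1.74705188e-03,  1.57724895e+02]), 'ft_force': array([ 0.02786694, -0.14306321,  0.83363383]), 'moment': array([ 0.03185058, -0.00834049, -0.03073011]), 'width': 0.08549318615101001} 0.0187
top [[520.11916187   0.         323.28522642]
 [  0.         520.11916187 236.39289171]
 [  0.           0.           1.        ]] [0.41379672 0.13861334 1.02716886] [[-2.36782493e-04 -9.99993987e-01  3.45975399e-03]
 [-9.98434346e-01  4.28866738e-05 -5.59361614e-02]
 [ 5.59356766e-02 -3.46758191e-03 -9.98428353e-01]]
side [[603.6233725    0.         321.88282805]
 [  0.         603.6233725  239.64700355]
 [  0.           0.           1.        ]] [ 0.23582009 -0.69634746  0.6607706 ] [[ 0.96615481 -0.25794195 -0.00329205]
 [-0.14251479 -0.52308319 -0.84028181]
 [ 0.21502191  0.81231147 -0.54213988]]
```

View pics/top0.png

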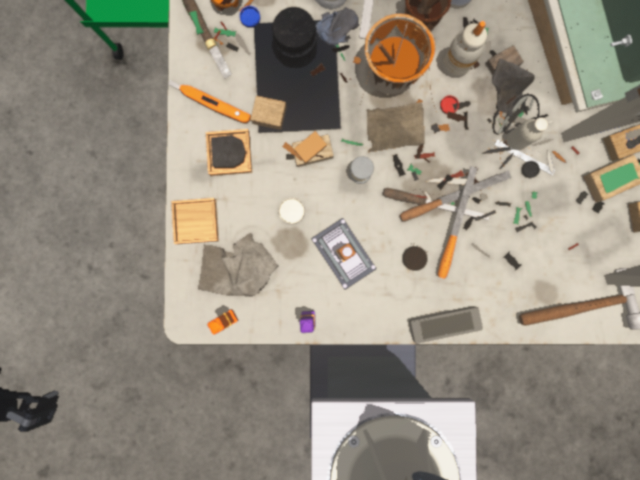

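View pics/side0.png

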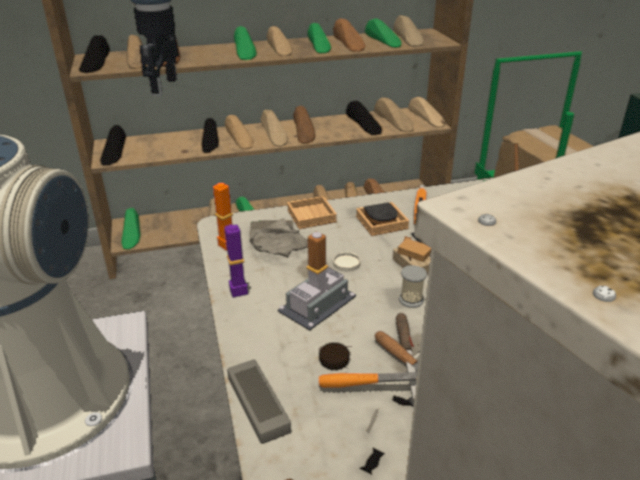

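The top view shows the holder with the brown-gripped die at about (344,253), the empty tray at (195,221), the heel tray at (229,152), the spool at (361,169) and the wax at (415,258). The orange and purple lookalikes are at (223,320) and (307,320). Next I'll measure these.

```bash
cat > h.py <<'E'
import cv2,numpy as np
def ray(c,uv,z):
    R=cv2.Rodrigues(np.asarray(c["rvec"]))[0];t=np.ravel(c["tvec"]);C=-R.T@t
    d=R.T@(np.linalg.inv(c["K"])@np.array([uv[0],uv[1],1.]))
    return C+d*(z-C[2])/d[2]
def cloud(c):
    R=cv2.Rodrigues(np.asarray(c["rvec"]))[0];t=np.ravel(c["tvec"])
    v,u=np.mgrid[:480,:640];Z=c["z_map"];K=c["K"]
    P=np.stack([(u-K[0,2])*Z/K[0,0],(v-K[1,2])*Z/K[1,1],Z],-1)
    return (P-t)@R
def proj(c,P): return cv2.projectPoints(np.array(P,float).reshape(-1,3),np.asarray(c["rvec"]),np.asarray(c["tvec"],float),c["K"],None)[0][:,0]
E
python3 - <<'E'
from h import *
t=dict(np.load("top0.npz"));s=dict(np.load("side0.npz"))
def crop(c,x0,y0,x1,y1,k,n): cv2.imwrite(n,cv2.resize(c["frame"][y0:y1,x0:x1,::-1],None,fx=k,fy=k,interpolation=cv2.INTER_CUBIC))
crop(t,300,205,390,300,6,"pics/tz.png");crop(s,270,220,370,330,5,"pics/sz.png")
P=cloud(t);hsv=cv2.cvtColor(t["frame"],cv2.COLOR_RGB2HSV)
for nm,(x0,y0,x1,y1),lo,hi in[("holder",(305,212,382,296),.003,.056),("grip",(305,212,382,296),.11,.2),("spool",(340,150,385,190),.045,.08),("wax",(395,240,435,278),.01,.03)]:
    m=np.zeros((480,640),np.uint8);m[y0:y1,x0:x1]=1
    m&=((P[...,2]>lo)&(P[...,2]<hi)).astype(np.uint8)
    pts=P[m>0];print(nm,len(pts),pts.mean(0),pts.min(0),pts.max(0),cv2.minAreaRect(pts[:,:2].astype(np.float32)))
for nm,(x0,y0,x1,y1) in[("empty",(165,192,225,250)),("heel",(200,124,258,182))]:
    m=np.zeros((480,640),np.uint8);m[y0:y1,x0:x1]=1
    w=m&((P[...,2]>.016)&(P[...,2]<.04)).astype(np.uint8);pts=P[w>0]
    print(nm,len(pts),cv2.minAreaRect(pts[:,:2].astype(np.float32)),pts[:,2].mean())
E
```

```text
holder 2287 [0.43693241 0.09676668 0.02581385] [0.35613414 0.02123367 0.00300065] [0.51947957 0.17111926 0.05086223] ((0.43779006600379944, 0.09616147726774216), (0.16334204375743866, 0.1498810052871704), 0.01910865120589733)
grip 199 [0.43758823 0.0957616  0.14019254] [0.42320557 0.08123787 0.11018472] [0.45233836 0.11008115 0.14589356] ((0.4377483129501343, 0.09542447328567505), (0.023728875443339348, 0.023647308349609375), 33.526153564453125)
spool 420 [0.59801482 0.06239275 0.05970691] [0.57735395 0.04165983 0.05467867] [0.61955432 0.08335369 0.06448378] ((0.5984974503517151, 0.06252966076135635), (0.04167051240801811, 0.042185090482234955), 89.46692657470703)
wax 489 [ 0.42807288 -0.04297233  0.01748005] [ 0.4050684  -0.0668518   0.01000108] [ 0.45362956 -0.01972246  0.02430513] ((0.4293490946292877, -0.043287500739097595), (0.04712963104248047, 0.04856038838624954), 89.99559020996094)
empty 470 ((0.5011000633239746, 0.3862506151199341), (0.08385857939720154, 0.08495138585567474), 4.284383773803711) 0.021141507802268537
heel 1441 ((0.636874258518219, 0.32142406702041626), (0.08518011122941971, 0.08438562601804733), 4.461488723754883) 0.026416613394628547
```

View pics/tz.png

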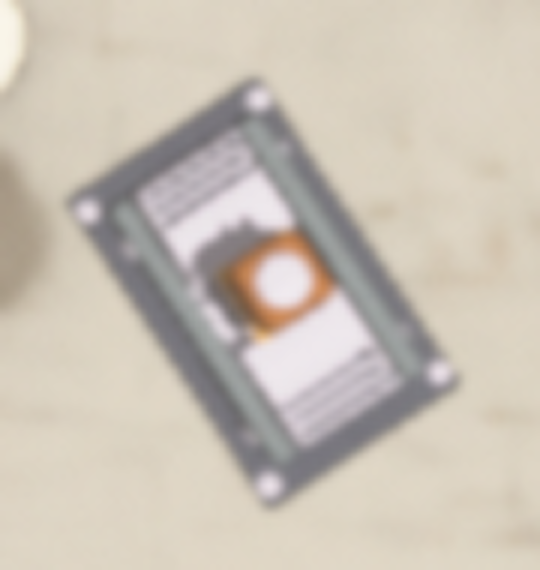

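View pics/sz.png

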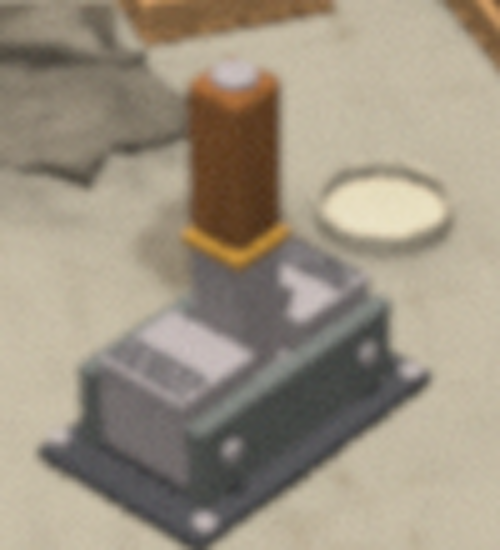

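The zoomed crops give the plate corners in the top image at about (311.7,238.3), (342.8,218), (376.7,268.3) and (345.3,289.5). The die stands upright between closed lips. Now I'll work out the exact holder pose and cross-check it with the side view.

```bash
python3 - <<'E'
from h import *
t=dict(np.load("top0.npz"));s=dict(np.load("side0.npz"))
px=lambda L:[(300+a/6,205+b/6) for a,b in L]
c=np.array([ray(t,p,.006) for p in px([(68,200),(257,76),(462,381),(272,509)])]);print(c.mean(0),np.linalg.norm(np.diff(c[[0,1,2,3,0]],axis=0),axis=1)*1000)
d=(c[0]+c[1]-c[2]-c[3])[:2];print("yaw",np.degrees(np.arctan2(d[1],d[0])))
b=np.array([ray(t,p,.01) for p in px([(88,210),(258,98),(440,373),(269,486)])]);print("bolts",b.mean(0));d=(b[0]+b[1]-b[2]-b[3])[:2];print("yaw",np.degrees(np.arctan2(d[1],d[0])))
print("die top, top cam",ray(t,px([(284,281)])[0],.143))
print("die top, side cam",ray(s,(270+235/5,220+73/5),.143))
P=cloud(t)
print("side holder bolts",[ray(s,(270+a/5,220+b/5),.008).round(4) for a,b in[(60,438),(204,521),(410,371)]], b.round(4))
sz=s["frame"]
E
```

```text
[0.43736365 0.09421432 0.006     ] [ 74.23231071 120.23634037  74.83780578 120.84616699]
yaw 33.57933791744339
bolts [0.43715918 0.09470407 0.01      ]
yaw 33.28732815782163
die top, top cam [0.43703862 0.09466544 0.143     ]
die top, side cam [0.43747384 0.09592646 0.143     ]
side holder bolts [array([0.3744, 0.0938, 0.008 ]), array([0.4113, 0.0395, 0.008 ]), array([0.5001, 0.0978, 0.008 ])] [[0.4637 0.152  0.01  ]
 [0.5004 0.0964 0.01  ]
 [0.4106 0.0374 0.01  ]
 [0.374  0.0931 0.01  ]]
```

```bash
cat >> h.py <<'E'
def togo(s,pos,yaw):
    # shift in tool axes and turn (rotvec deg) to reach TCP pos pointing down at yaw
    from scipy.spatial.transform import Rotation as Ro
    A=Ro.from_euler("xyz",s["tool_rot"],degrees=True);B=Ro.from_euler("xyz",[180,0,yaw],degrees=True)
    return A.inv().apply(np.array(pos)-s["tool_pos"]).round(4),(A.inv()*B).as_rotvec(degrees=True).round(2)
E
python3 -c "
from h import *;from bench import r
print(togo(r.read_state(),[.4373,.095,.2305],123.4))"
```

```text
(array([-0.3687, -0.3709,  0.0006]), array([-7.000e-02,  2.000e-02,  3.432e+01]))
```

```bash
python3 -m pendant '[[-1,-0.3687,-0.3709,0,-0.07,0,34.3],[-1,-0.3687,-0.3709,0,-0.07,0,34.3],[-1,-0.3687,-0.3709,0,-0.07,0,34.3],[-1,-0.3687,-0.3709,0,-0.07,0,34.3],[-1,-0.3687,-0.3709,0,-0.07,0,34.3],[-1,-0.3687,-0.3709,0,-0.07,0,34.3],[-1,-0.3687,-0.3709,0,-0.07,0,34.3],[-1,-0.3687,-0.3709,0,-0.07,0,34.3],[-1,-0.3687,-0.3709,0,-0.07,0,34.3],[-1,-0.3687,-0.3709,0,-0.07,0,34.3]]' 40;  python3 -c "
from h import *;from bench import r
print(togo(r.read_state(),[.4373,.095,.2305],123.4))"
```

```text
clock: 1.1
tool_pos: [0.4289, 0.1146, 0.2314]
tool_rot: [179.9, -0.0, 123.4]
ft_force: [0.6, 0.4, -1.3]
width: 0.0856
(array([-0.021 , -0.0038,  0.0008]), array([ 0.08, -0.02,  0.04]))
```

```bash
python3 -m pendant '[[-1,-0.021,-0.004,0,0,0,0],[-1,-0.021,-0.004,0,0,0,0],[-1,-0.021,-0.004,0,0,0,0]]' ;  python3 - <<'E'
from h import *;from bench import r
print(togo(r.read_state(),[.4373,.095,.0953],123.4))
c=r.read_camera("top");cv2.imwrite("pics/t1.png",c["frame"][:,:,::-1]);c=r.read_camera("side");cv2.imwrite("pics/s1.png",c["frame"][:,:,::-1])
E
```

```text
clock: 1.4
tool_pos: [0.4367, 0.0968, 0.2311]
tool_rot: [180.0, -0.1, 123.3]
ft_force: [0.9, -0.1, -0.3]
width: 0.0857
(array([-0.002 , -0.0005,  0.1358]), array([ 0.04, -0.05, -0.07]))
```

View pics/s1.png

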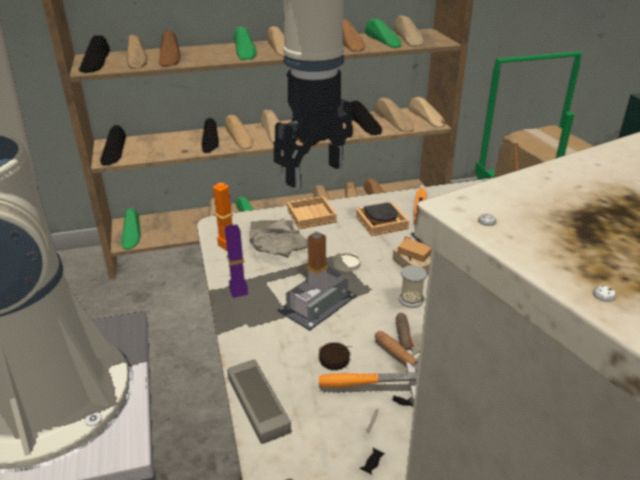

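The side view shows the open fingers at (292,170) and (336,155), straddling the grip at (317,250). They are clear of it and aligned with the holder's long axis. I'll descend.

```bash
python3 -m pendant '[[-1,-0.002,0,0.04,0,0,0],[-1,-0.002,0,0.07,0,0,0],[-1,-0.002,0,0.1,0,0,0],[-1,-0.002,0,0.125,0,0,0],[-1,-0.002,0,0.136,0,0,0],[-1,-0.002,0,0.136,0,0,0],[-1,-0.002,0,0.136,0,0,0]]' ;  python3 - <<'E'
from h import *;from bench import r
print(togo(r.read_state(),[.4373,.095,.0953],123.4))
E
```

```text
clock: 2.2
tool_pos: [0.4385, 0.0959, 0.0959]
tool_rot: [179.9, -0.0, 123.5]
ft_force: [-0.8, -0.2, 0.2]
width: 0.0852
(array([-0.0001, -0.0015,  0.0006]), array([ 0.1 , -0.01,  0.08]))
```

```bash
python3 -m pendant '[[-1,0,-0.001,0,0,0,0],[0,0,-0.001,0,0,0,0],[0.3,0,-0.001,0,0,0,0],[1,0,-0.001,0,0,0,0],[1,0,-0.001,0,0,0,0],[1,0,-0.001,0,0,0,0],[1,0,-0.001,0,0,0,0],[1,0,-0.001,0,0,0,0]]' 60;  python3 - <<'E'
from h import *;from bench import r
for i in range(1):
  s=r.read_state();print(s["tool_pos"],s["ft_force"],s["moment"])
print(togo(s,[.4373,.095,.0953],123.4))
c=r.read_camera("top");cv2.imwrite("pics/t2.png",cv2.resize(c["frame"][200:300,270:400,::-1],None,fx=5,fy=5));c=r.read_camera("side");cv2.imwrite("pics/s2.png",cv2.resize(c["frame"][210:330,260:380,::-1],None,fx=5,fy=5))
E
```

```text
clock: 3.0
tool_pos: [0.4377, 0.0949, 0.0955]
tool_rot: [179.9, -0.0, 123.4]
ft_force: [0.6, 0.6, 4.1]
width: 0.0236
[0.43772275 0.09488947 0.09551158] [0.61683482 0.59384265 4.09405302] [ 0.13102596 -0.11987551 -0.02841381]
(array([ 0.0003, -0.0003,  0.0002]), array([ 0.11, -0.01,  0.02]))
```

View pics/s2.png

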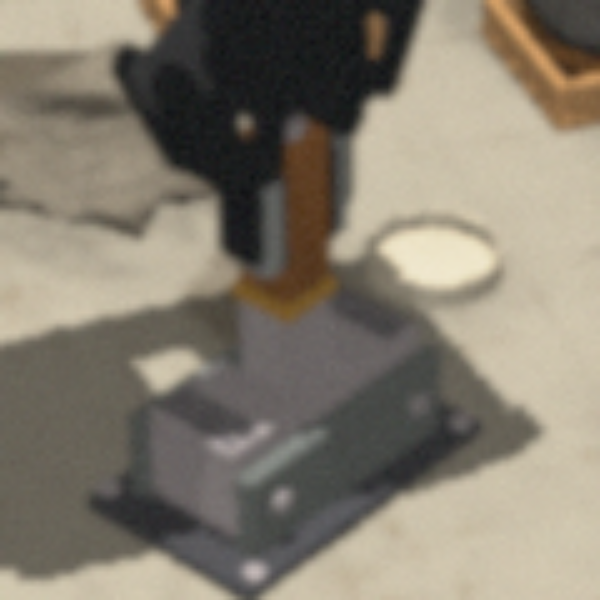

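The side view shows the pads holding the wooden grip above the brass collar, with the width at 23.6 mm, and the fingertips well above the jaws. Now I'll lean towards the +x jaw, which is tool +y, by turning +x on an arc about the foot's edge.

```bash
python3 -m pendant '[[1,0,0.0016,-0.0003,1,0,0],[1,0,0.0031,-0.0005,2,0,0],[1,0,0.0047,-0.0006,3,0,0],[1,0,0.0063,-0.0008,4,0,0],[1,0,0.0078,-0.0009,5,0,0],[1,0,0.0094,-0.001,6,0,0],[1,0,0.0094,-0.001,6,0,0],[1,0,0.0094,-0.001,6,0,0]]' 80;  python3 - <<'E'
from h import *;from bench import r
s=r.read_state();print(s["tool_pos"],s["ft_force"],s["moment"])
E
```

```text
clock: 3.9
tool_pos: [0.4446, 0.0996, 0.0963]
tool_rot: [-173.9, -0.0, 123.5]
ft_force: [-1.6, -2.6, 8.6]
width: 0.0231
[0.44455028 0.09957276 0.09632593] [-1.5880064  -2.63911529  8.61639901] [-0.52299741  0.37128157 -0.05437128]
```

```bash
python3 -m pendant '[[1,0,0.0016,-0.0002,1,0,0],[1,0,0.0032,-0.0003,2,0,0],[1,0,0.0048,-0.0003,3,0,0],[1,0,0.0048,-0.0003,3,0,0],[1,0,0.0048,-0.0003,3,0,0]]';  python3 - <<'E'
from h import *;from bench import r
s=r.read_state();print(s["tool_pos"],s["tool_rot"],s["ft_force"],s["moment"])
c=r.read_camera("top");cv2.imwrite("pics/t3.png",cv2.resize(c["frame"][200:300,270:400,::-1],None,fx=5,fy=5));c=r.read_camera("side");cv2.imwrite("pics/s3.png",cv2.resize(c["frame"][210:330,260:380,::-1],None,fx=5,fy=5))
E
```

```text
clock: 4.4
tool_pos: [0.4484, 0.1021, 0.0964]
tool_rot: [-170.9, -0.0, 123.5]
ft_force: [-4.7, -3.2, 12.8]
width: 0.0233
[0.44839992 0.10210097 0.09644279] [-1.70852035e+02 -1.85388785e-02  1.23457082e+02] [-4.70317828 -3.22321164 12.75183392] [-0.72242257  0.79284774  0.03925925]
```

View pics/s3.png

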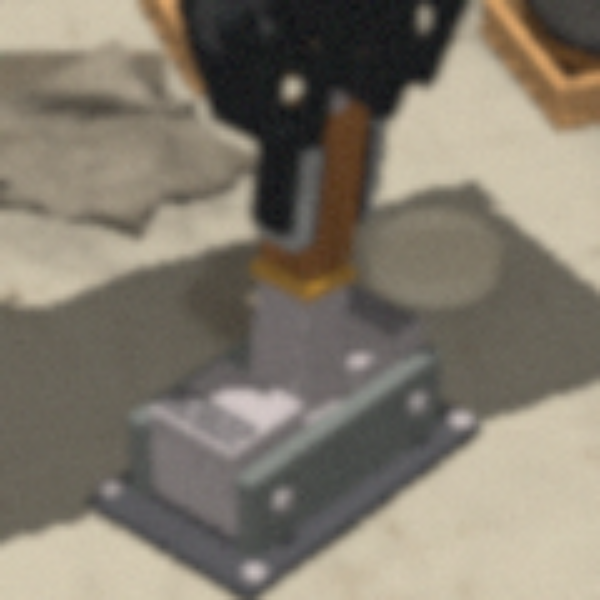

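The die now leans at about 9° towards the +x jaw. The estimated stem displacement at the lip is about 5.1 mm, so the jaw is about 4.6 mm open, with light forces. I'll go slightly further and then back through upright to the other side.

```bash
python3 -m pendant '[[1,0,0.001,0,0.5,0,0],[1,0,0.0016,0,0.8,0,0],[1,0,0.0016,0,0.8,0,0]]';  python3 - <<'E'
from h import *;from bench import r
s=r.read_state();print(s["tool_pos"],s["tool_rot"],s["ft_force"],s["moment"])
E
```

```text
clock: 4.8
tool_pos: [0.4495, 0.1028, 0.0964]
tool_rot: [-170.0, -0.0, 123.5]
ft_force: [-4.4, -3.8, 16.7]
width: 0.0231
[0.44950276 0.10277245 0.09640866] [-1.70012925e+02 -1.75265446e-02  1.23452438e+02] [-4.43872084 -3.83474738 16.66323599] [-8.15773224e-01  1.13128654e+00  8.61376034e-04]
```

```bash
python3 -m pendant '[[1,0,-0.002,0,-1.2,0,0],[1,0,-0.004,0.0002,-2.4,0,0],[1,0,-0.006,0.0005,-3.6,0,0],[1,0,-0.008,0.0010,-5,0,0],[1,0,-0.010,0.0014,-6.2,0,0],[1,0,-0.012,0.0019,-7.4,0,0],[1,0,-0.014,0.0023,-8.7,0,0],[1,0,-0.0155,0.0028,-9.8,0,0],[1,0,-0.0155,0.0028,-9.8,0,0]]';  python3 - <<'E'
from h import *;from bench import r
s=r.read_state();print(s["tool_pos"],s["tool_rot"],s["ft_force"],s["moment"])
print(togo(s,[.4377,.0949,.0955],123.4))
E
```

```text
clock: 5.7
tool_pos: [0.4375, 0.0949, 0.0957]
tool_rot: [179.8, -0.0, 123.4]
ft_force: [1.7, 2.1, -3.7]
width: 0.0235
[0.43747611 0.09489235 0.09570447] [ 1.79832782e+02 -2.19358372e-02  1.23387725e+02] [ 1.66480942  2.0953341  -3.6705059 ] [ 0.6208114  -0.43020096 -0.01344566]
(array([-0.0001,  0.0002,  0.0002]), array([ 0.17, -0.02, -0.01]))
```

Back upright; now I'll lean towards the −x jaw.

```bash
python3 -m pendant '[[1,0,-0.0016,-0.0001,-1,0,0],[1,0,-0.0031,-0.0003,-2,0,0],[1,0,-0.0047,-0.0005,-3,0,0],[1,0,-0.0063,-0.0006,-4,0,0],[1,0,-0.0078,-0.0007,-5,0,0],[1,0,-0.0094,-0.0008,-6,0,0],[1,0,-0.0110,-0.0009,-7,0,0],[1,0,-0.0126,-0.0009,-8,0,0],[1,0,-0.0142,-0.0009,-9,0,0],[1,0,-0.0142,-0.0009,-9,0,0]]';  python3 - <<'E'
from h import *;from bench import r
s=r.read_state();print(s["tool_pos"],s["tool_rot"],s["ft_force"],s["moment"])
print(np.linalg.norm(s["tool_pos"][:2]-[.4377,.0949]))
E
```

```text
clock: 6.7
tool_pos: [0.4271, 0.0875, 0.0971]
tool_rot: [170.6, 0.0, 123.4]
ft_force: [6.1, 7.6, -5.3]
width: 0.0232
[0.42712827 0.08753054 0.09712695] [1.70644426e+02 3.70949015e-02 1.23350495e+02] [ 6.07287438  7.59420745 -5.34178704] [ 1.66655661 -1.33118226  0.05327488]
0.012886830515079556
```

```bash
python3 -m pendant '[[1,0,-0.001,0,-0.5,0,0],[1,0,-0.0016,0,-0.8,0,0],[1,0,-0.0016,0,-0.8,0,0]]';  python3 - <<'E'
from h import *;from bench import r
s=r.read_state();print(s["tool_pos"],s["tool_rot"],s["ft_force"],s["moment"])
print(np.linalg.norm(s["tool_pos"][:2]-[.4377,.0949]))
c=r.read_camera("top");cv2.imwrite("pics/t4.png",cv2.resize(c["frame"][200:300,270:400,::-1],None,fx=5,fy=5));c=r.read_camera("side");cv2.imwrite("pics/s4.png",cv2.resize(c["frame"][210:330,260:380,::-1],None,fx=5,fy=5))
E
```

```text
clock: 7.0
tool_pos: [0.4265, 0.0869, 0.0973]
tool_rot: [169.8, 0.1, 123.3]
ft_force: [8.2, 9.3, -3.9]
width: 0.0232
[0.42650894 0.08690537 0.09725441] [1.69812122e+02 5.42975225e-02 1.23346775e+02] [ 8.24284852  9.29161202 -3.92882826] [ 2.01926779 -1.46209364  0.13050517]
0.013753326410104603
```

View pics/s4.png

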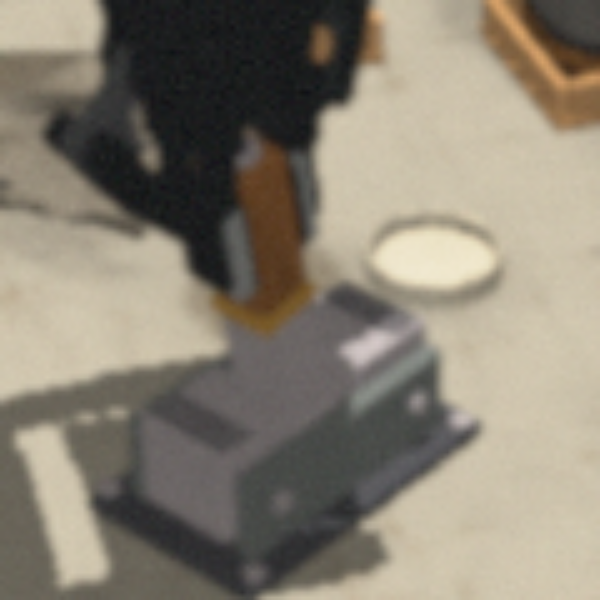

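```bash
python3 -m pendant '[[1,0,0.002,0,1.2,0,0],[1,0,0.004,0.0002,2.4,0,0],[1,0,0.006,0.0005,3.6,0,0],[1,0,0.008,0.0010,5,0,0],[1,0,0.010,0.0014,6.2,0,0],[1,0,0.012,0.0019,7.4,0,0],[1,0,0.014,0.0025,8.7,0,0],[1,0,0.0155,0.0030,9.8,0,0],[1,0,0.0155,0.0030,9.8,0,0],[1,0,0.0155,0.0030,9.8,0,0]]';  python3 - <<'E'
from h import *;from bench import r
s=r.read_state();print(s["tool_pos"],s["tool_rot"],s["ft_force"],s["moment"])
print(togo(s,[.4377,.0949,.0955],123.4))
c=r.read_camera("top");cv2.imwrite("pics/t5.png",cv2.resize(c["frame"][200:300,270:400,::-1],None,fx=5,fy=5));c=r.read_camera("side");cv2.imwrite("pics/s5.png",cv2.resize(c["frame"][210:330,260:380,::-1],None,fx=5,fy=5))
E
```

```text
clock: 8.1
tool_pos: [0.4369, 0.0948, 0.0957]
tool_rot: [180.0, -0.0, 123.4]
ft_force: [0.1, 0.4, -2.1]
width: 0.0231
[0.43694325 0.09480323 0.09574559] [ 1.79980578e+02 -4.23710020e-02  1.23440450e+02] [ 0.07800897  0.358689   -2.07033551] [-0.00162371 -0.03004309 -0.00953273]
(array([-0.0003,  0.0007,  0.0002]), array([ 0.02, -0.04,  0.04]))
```

View pics/s5.png

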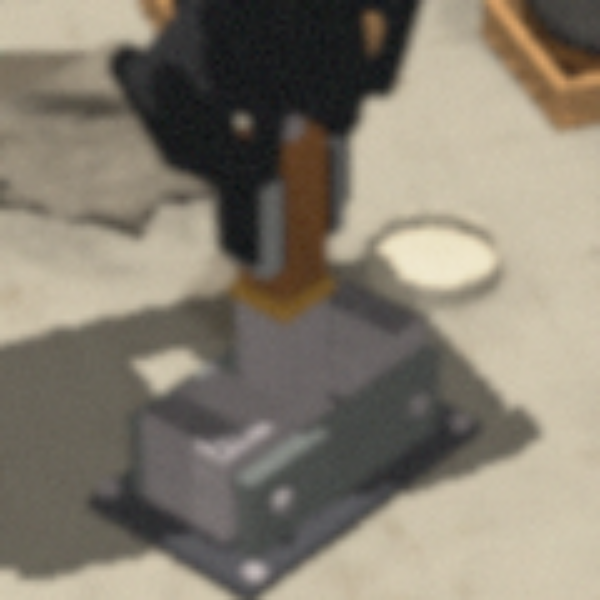

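Upright again with near-zero forces, and the jaw's near end now reaches farther out. I'll start drawing it out, watching the force.

```bash
python3 -m pendant '[[1,0,0,-0.003,0,0,0],[1,0,0,-0.006,0,0,0],[1,0,0,-0.009,0,0,0],[1,0,0,-0.012,0,0,0],[1,0,0,-0.012,0,0,0]]'; python3 -c "
from bench import r;print(r.read_state()['moment'])"
```

```text
clock: 8.7
tool_pos: [0.4376, 0.0948, 0.1086]
tool_rot: [179.9, -0.0, 123.4]
ft_force: [-0.6, 0.2, -2.8]
width: 0.0228
[-0.03049258 -0.086263   -0.06645202]
```

```bash
python3 -m pendant '[[1,0,0,-0.01,0,0,0],[1,0,0,-0.02,0,0,0],[1,0,0,-0.03,0,0,0],[1,0,0,-0.045,0,0,0],[1,0,0,-0.065,0,0,0],[1,0,0,-0.085,0,0,0],[1,0,0,-0.1,0,0,0],[1,0,0,-0.1,0,0,0]]'; python3 - <<'E'
from h import *;from bench import r
s=r.read_state()
c=r.read_camera("top");cv2.imwrite("pics/t6.png",cv2.resize(c["frame"][100:350,150:400,::-1],None,fx=2.4,fy=2.4));c=r.read_camera("side");cv2.imwrite("pics/s6.png",c["frame"][:,:,::-1])
cv2.imwrite("pics/s6z.png",cv2.resize(c["frame"][180:330,260:380,::-1],None,fx=4,fy=4,interpolation=cv2.INTER_CUBIC))
print(togo(s,[.5015,.386,s["tool_pos"][2]],123.4))
E
```

```text
clock: 9.5
tool_pos: [0.4386, 0.0949, 0.2106]
tool_rot: [179.7, 0.1, 123.4]
ft_force: [-0.0, -0.1, -2.4]
width: 0.0232
(array([0.2083, 0.2128, 0.0008]), array([0.3 , 0.07, 0.02]))
```

View pics/s6z.png

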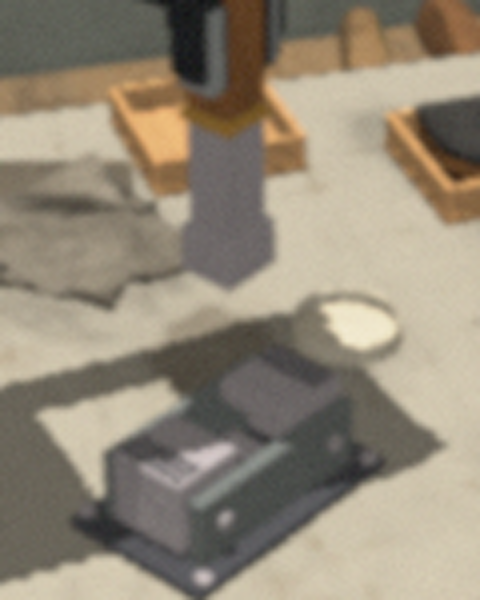

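View pics/t6.png

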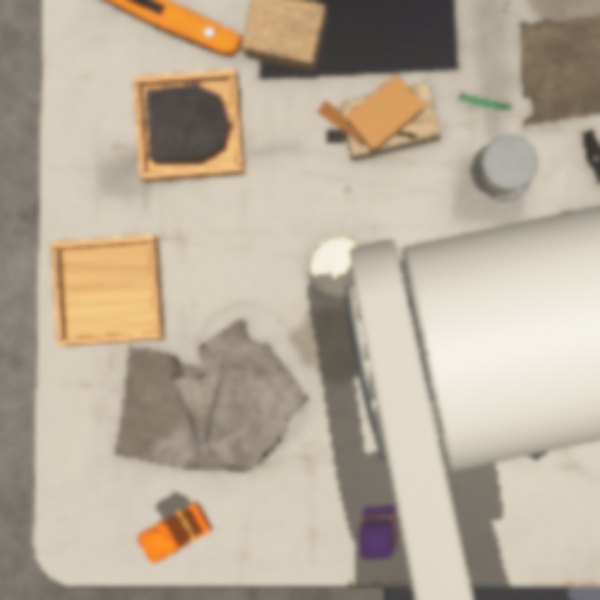

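The die hangs clear of the holder, with its foot at about (228,260) in the crop and the jaws spread below. The empty tray at (107,290) in the top crop is free. I'll carry it there.

```bash
python3 -m pendant '[[1,0.02,0.02,0,0,0,0],[1,0.05,0.05,0,0,0,0],[1,0.08,0.08,0,0,0,0],[1,0.11,0.11,0,0,0,0],[1,0.14,0.14,0,0,0,0],[1,0.17,0.17,0,0,0,0],[1,0.195,0.195,0,0,0,0],[1,0.208,0.213,0,0.3,0,0],[1,0.208,0.213,0,0.3,0,0],[1,0.208,0.213,0,0.3,0,0]]'; python3 -m pendant '[[1,0,0,0,0,0,0],[1,0,0,0,0,0,0]]'; python3 - <<'E'
from h import *;from bench import r
s=r.read_state()
c=r.read_camera("side");cv2.imwrite("pics/s7.png",cv2.resize(c["frame"][120:270,240:440,::-1],None,fx=4,fy=4,interpolation=cv2.INTER_CUBIC))
print(togo(s,[.5015,.386,.0955],123.4))
E
```

```text
clock: 10.6
tool_pos: [0.4996, 0.3852, 0.2067]
tool_rot: [-179.6, 0.0, 123.5]
ft_force: [0.1, -0.6, -2.0]
width: 0.023
clock: 10.8
tool_pos: [0.5001, 0.3845, 0.2081]
tool_rot: [-179.7, -0.0, 123.4]
ft_force: [0.5, -1.0, -1.9]
width: 0.0231
(array([0.0005, 0.0025, 0.1126]), array([-0.28, -0.01, -0.02]))
```

View pics/s7.png

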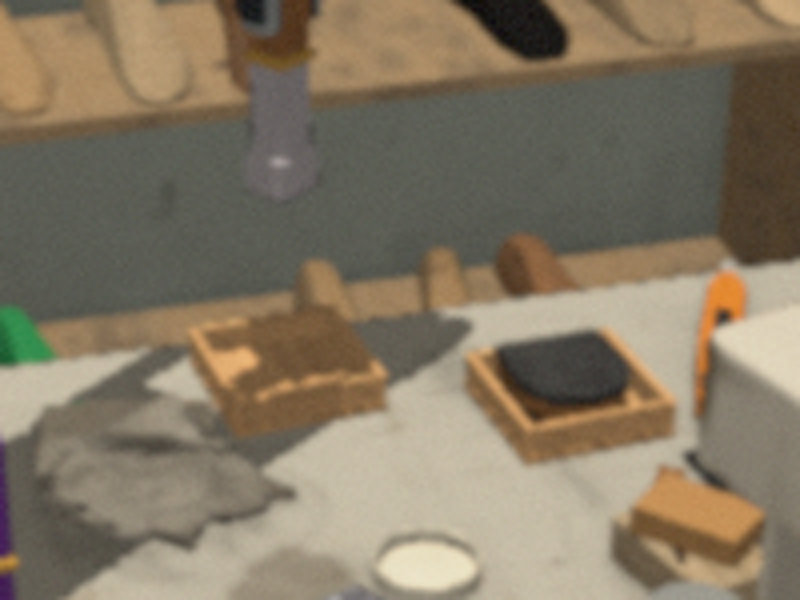

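The foot hangs over the empty tray at the left; the heel tray is at (570,400) in the crop. I'll lower it to just above the floor, then ease down.

```bash
python3 -m pendant '[[1,0,0.002,0.02,-0.28,0,0],[1,0,0.002,0.045,-0.28,0,0],[1,0,0.002,0.07,-0.28,0,0],[1,0,0.002,0.09,-0.28,0,0],[1,0,0.002,0.103,-0.28,0,0],[1,0,0.002,0.108,-0.28,0,0],[1,0,0.002,0.108,-0.28,0,0],[1,0,0.002,0.108,-0.28,0,0]]'; python3 - <<'E'
from h import *;from bench import r
s=r.read_state()
c=r.read_camera("side");cv2.imwrite("pics/s8.png",cv2.resize(c["frame"][120:270,240:440,::-1],None,fx=4,fy=4,interpolation=cv2.INTER_CUBIC))
print(togo(s,[.5015,.386,.0945],123.4))
E
```

```text
clock: 11.65
tool_pos: [0.5023, 0.3869, 0.1014]
tool_rot: [179.9, -0.0, 123.4]
ft_force: [-1.0, -0.4, -1.9]
width: 0.0228
(array([-0.0003, -0.0012,  0.0068]), array([ 0.13, -0.03,  0.02]))
```

View pics/s8.png

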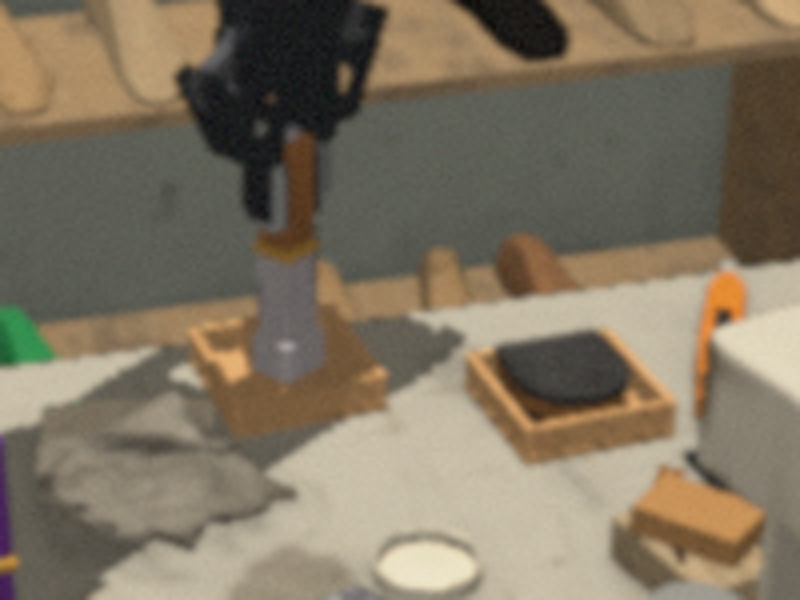

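The foot is inside the tray and slightly above the floor. I'll ease it down to contact.

```bash
python3 -m pendant '[[1,0,-0.001,0.002,0.1,0,0],[1,0,-0.001,0.004,0.1,0,0],[1,0,-0.001,0.005,0.1,0,0],[1,0,-0.001,0.006,0.1,0,0],[1,0,-0.001,0.006,0.1,0,0],[1,0,-0.001,0.006,0.1,0,0]]'
```

```text
clock: 12.3
tool_pos: [0.501, 0.386, 0.0946]
tool_rot: [-180.0, -0.0, 123.4]
ft_force: [-0.7, -0.8, 1.8]
width: 0.023
```

Contact shows: Fz went from −1.9 to +1.8 at the expected height. I'll release gently.

```bash
python3 -m pendant '[[1,0,0,0.0003,0,0,0],[0.4,0,0,0.0003,0,0,0],[0.2,0,0,0.0003,0,0,0],[0,0,0,0.0003,0,0,0],[-0.5,0,0,0.0003,0,0,0],[-1,0,0,0.0003,0,0,0],[-1,0,0,0.0003,0,0,0]]'
python3 -m pendant '[[-1,0,0,-0.01,0,0,0],[-1,0,0,-0.03,0,0,0],[-1,0,0,-0.06,0,0,0],[-1,0,0,-0.09,0,0,0],[-1,0,0,-0.12,0,0,0],[-1,0,0,-0.13,0,0,0],[-1,0,0,-0.13,0,0,0]]'; python3 - <<'E'
from h import *;from bench import r
c=r.read_camera("side");cv2.imwrite("pics/s9.png",c["frame"][:,:,::-1])
E
```

```text
clock: 13.0
tool_pos: [0.5009, 0.3859, 0.094]
tool_rot: [-179.9, -0.0, 123.4]
ft_force: [0.7, 0.3, -0.2]
width: 0.0831
clock: 13.7
tool_pos: [0.5018, 0.3866, 0.2261]
tool_rot: [179.8, -0.0, 123.4]
ft_force: [-0.3, 0.2, -0.5]
width: 0.0853
```

View pics/s9.png

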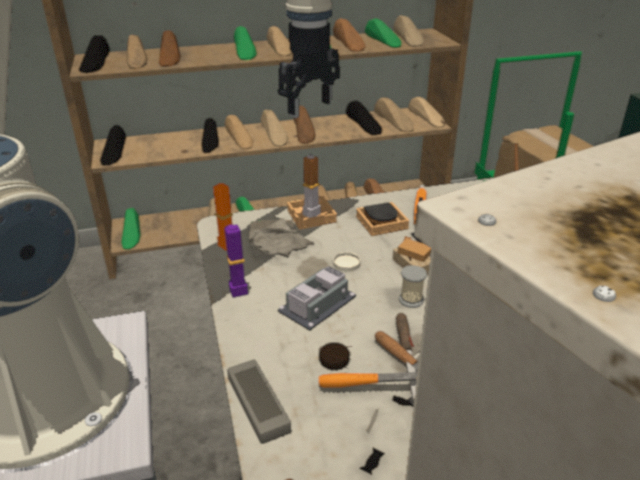

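The die stands upright in the tray at (311,190), clear of the gripper. Next I'll check the jaw gap and the untouched objects from above.

```bash
python3 - <<'E'
from h import *;from bench import r
c=r.read_camera("top");cv2.imwrite("pics/t9.png",cv2.resize(c["frame"][120:300,160:440,::-1],None,fx=2.8,fy=2.8,interpolation=cv2.INTER_CUBIC))
cv2.imwrite("pics/t9z.png",cv2.resize(c["frame"][205:300,300:390,::-1],None,fx=6,fy=6,interpolation=cv2.INTER_CUBIC))
P=cloud(c);p0=cloud(dict(np.load("top0.npz")))
# lip gap: heights along holder x-axis
o=np.array([.4373,.0947]);a=np.radians(33.4);u=np.array([np.cos(a),np.sin(a)]);v=np.array([-u[1],u[0]])
q=P[...,:2]-o;X=q@u;Y=q@v;m=(abs(Y)<.008)&(abs(X)<.035)
i=np.argsort(X[m]);print(np.c_[X[m][i]*1e3,P[...,2][m][i]*1e3].round(0)[::6].tolist())
for nm,(x0,y0,x1,y1),lo,hi in[("spool",(340,150,385,190),.045,.08),("wax",(395,240,435,278),.01,.03)]:
  for Q in(p0,P):
    w=Q[y0:y1,x0:x1].reshape(-1,3);w=w[(w[:,2]>lo)&(w[:,2]<hi)];print(nm,w.mean(0) if len(w) else None)
c=r.read_camera("side");w=cloud(c)[140:230,290:335].reshape(-1,3);h=cv2.cvtColor(c["frame"],cv2.COLOR_RGB2HSV)
w=w[(w[:,2]>.03)&(w[:,2]<.15)&(np.hypot(w[:,0]-.5,w[:,1]-.386)<.06)]
for lo,hi in((.03,.06),(.06,.09),(.09,.12),(.12,.15)):
  k=w[(w[:,2]>lo)&(w[:,2]<hi)];print(lo,len(k),k.mean(0))
E
```

```text
[[-35.0, 46.0], [-34.0, 45.0], [-32.0, 46.0], [-31.0, 48.0], [-29.0, 45.0], [-28.0, 47.0], [-27.0, 46.0], [-26.0, 47.0], [-24.0, 42.0], [-23.0, 46.0], [-22.0, 45.0], [-20.0, 49.0], [-19.0, 46.0], [-18.0, 41.0], [-16.0, 49.0], [-15.0, 5.0], [-14.0, 7.0], [-13.0, 8.0], [-11.0, 5.0], [-10.0, 5.0], [-8.0, 7.0], [-7.0, 6.0], [-6.0, 5.0], [-4.0, 3.0], [-3.0, 6.0], [-1.0, 6.0], [0.0, 4.0], [1.0, 6.0], [3.0, 6.0], [4.0, 4.0], [6.0, 7.0], [7.0, 5.0], [8.0, 7.0], [10.0, 5.0], [11.0, 7.0], [13.0, 7.0], [14.0, 4.0], [15.0, 7.0], [16.0, 5.0], [18.0, 46.0], [19.0, 45.0], [20.0, 45.0], [22.0, 45.0], [23.0, 44.0], [24.0, 46.0], [26.0, 44.0], [27.0, 46.0], [28.0, 49.0], [30.0, 44.0], [31.0, 47.0], [32.0, 44.0], [34.0, 48.0]]
spool [0.59801482 0.06239275 0.05970691]
spool [0.59804282 0.06244337 0.05963206]
wax [ 0.42807288 -0.04297233  0.01748005]
wax [ 0.42807922 -0.04303978  0.01732339]
0.03 180 [0.49639869 0.37912833 0.04524101]
0.06 187 [0.4961101  0.37900586 0.07602588]
0.09 192 [0.49604165 0.37841943 0.10528118]
0.12 196 [0.49644703 0.3796536  0.13375273]
```

View pics/t9.png

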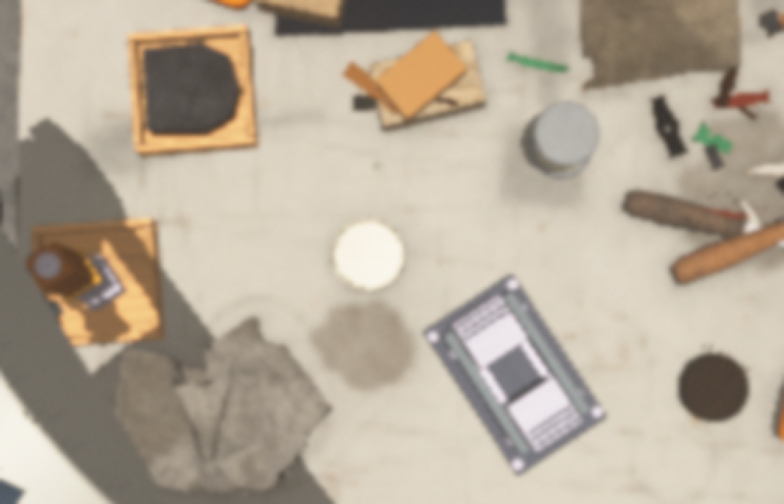

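View pics/t9z.png

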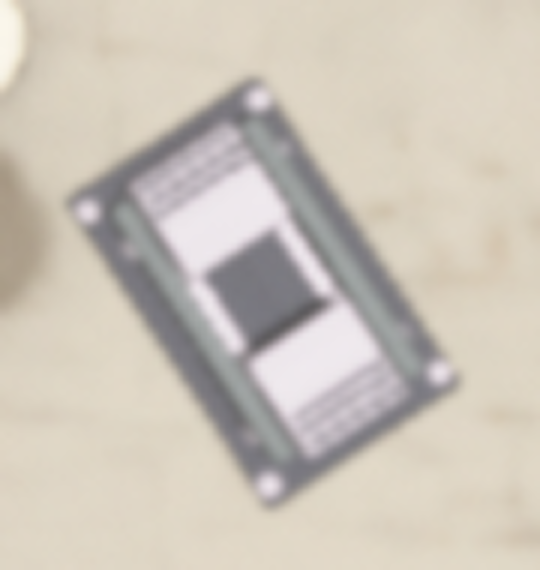

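The top view shows both lips apart, with edges at about −15.5 and +17 mm against ±11.5 closed. The die stands in its tray at (70,272) in the crop. The spool and wax cake haven't moved, and the heel block is still in its tray. Handing in.

```bash
python3 -c "
from bench import r
print(r.finish_job())"
```

```text
the job is handed in; nothing more can be done
None
```

The die is out of the holder and standing upright in the empty tray. I handed the job in at about 14 s of robot time.

I gripped the die by its wooden grip and leaned it about 10° towards the +x jaw, then about 10° towards the −x jaw. I then drew it straight up, set it down on the tray floor and backed the open gripper off.

**Jaws:** in the last top view the lips stand about 32.5 mm apart, against 23 mm when closed. That puts the −x jaw about 4 mm open and the +x jaw about 5 mm (±1 mm). The pull out showed no more than the die's own weight.

**Forces:** in the readings at the end of each move, the wrist force stayed under about 20 N. The fingertips stayed far above the holder throughout.

**Die:** its visible faces line up vertically to within about 1 mm over its height, and it is near the centre of the tray.

**Other objects:** the spool and wax cake are within 0.1 mm of where they started. I checked the heel block only by eye, and it is still in its tray.

No check failed or disagreed.

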